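# Pack the squat bottles into their cartons by size

### The arm

A 6-joint arm with a two-finger parallel gripper is mounted at the origin on the work surface. World frame = base frame: x ahead of the robot, y to its left, z up, the work surface at z = 0. Lengths are in m, angles in rad, forces in N, time in s.
With the tool pointing down it reaches from about 0.375 to 0.975 m from the base axis. Payload 3.8 kg.
Tool frame: the origin (TCP) lies midway between the tips of the shut fingers; the grasp point (between the pads) lies 19 mm behind it; z points along the fingers, y is the line along which they close (so a half turn about z gives the same grasp; the last joint's range is limited). The gripper opens to 85 mm and grips with 20 to 120 N. Pads are 22 mm wide; open, the fingers measure 114 mm over their backs; the gripper's body (76 mm by 85 mm) begins 54 mm behind the grasp point. The pads swing forward as they close: fully open they stand 13 mm farther back than shut.
Start: joints at [1.068, 0.264, 1.604, -0, 1.274, -0.037], TCP at [0.303, 0.603, 0.231] pointing down, gripper open.
Joint ranges: [-2.63, 2.63], [-0.94, 2.18], [0.31, 2.57], [-1.31, 4.45], [0, 2.66], [-2.55, 2.55]. Speed limits (rad/s): [2.57, 2.57, 3.14, 3.14, 3.14, 3.14].

### API

Orientations are given as a rotation vector (axis times angle).
In Python, from workcell import bot, read_camera, camera_info, ticket gives the robot as it stands.
- The arm moves only by the tool servo_tool, never from a script. Its argument "targets" is a list of rows, each an object of numbers: "hand": the closure, from -1 (fully open) to 1 (shut); "x", "y", "z": the shift along the tool's x, y, z as a fraction of full scale; "roll": the turn about the tool's z as a fraction of full scale. In form: [{"hand": .., "x": .., "y": .., "z": .., "roll": ..}, ...]. A call has 1 to 10 rows; each row is the pose to reach, as a shift and turn from the pose commanded when the call began, along the tool's axes at that moment, turning the shorter way round; what a row does not reach only later rows make up. Full scale, the value 1, is 50 cm for a shift and 180 degrees for a turn. A row lasts 1/12 s, in which the tool goes at most 41.7 mm and 7.16 degrees, less where a joint would pass 70% of its speed; a pose out of reach is approached as far as the arm can. A call with a number of a shift or a turn outside -1 to 1 is refused whole. A call with a gripper value outside its range is refused whole. The fingers move at their own pace and stop on an object; "grip_force" is the grip in N (left out, the last holds). Time passes only in rows, so rows that repeat a pose let the fingers close. It gives the time, the measured TCP pose, the force, the opening and the grip force at its end, in the units of the state.
- bot.read_state(): the state, without advancing time (a new reading comes with each control period).
- read_camera(name): name is "scene" or "top" or "wrist"; returns the picture (384x512x3 uint8, red, green, blue); there is no depth.
- camera_info(name): a dict with "fx", "fy", "cx", "cy" (pixels), "eye" and "orientation" of the camera in the world; the wrist camera has in their place "T_tool_cam" (4x4, takes a point from camera to tool coordinates, whose origin is the TCP and whose axes are the flange's). Camera axes: x right, y down, z forward; pixel columns grow to the right and rows downward; lengths in m; the calibration is good to about 2 mm. A picture is of the moment at which its call begins: read the wrist's pose just before it. camera_info takes no time and is no camera call.
- ticket.finish_job(): hands the job in; it is judged then, once.
The state is a dict: "time": time; "q": joint angles; "joint_vel": joint speeds; "joint_torque": joint torques, N m; "tool_pos": TCP position; "tcp_rot": TCP orientation; "wrist_force": force on the tool from outside, world axes, zero at the start; "torque": the same for the moment, N m; "width": opening from 0.0 (shut) to 1.0 (fully open); "grip_force": force on a finger pad.
Only numpy, scipy, OpenCV 4.12 (cv2) and the standard library are available. Lean on these libraries where they do the work, as an engineer would, in place of code of your own. Each camera call takes 0.05 s, during which the arm holds its last target. There are 200 camera calls.

### The job

Pack the four squat wide-necked glass bottles from the board: stand each one upright in the open carton of its own size, the smallest bottle in the smallest carton and so on up to the largest in the largest. They are glass, so set each one down on the carton floor instead of dropping it in, and leave the two slender bottles standing where they are.

Things in the scene. Friction and masses are not known exactly. Their poses are not given: they have to be found in the camera images.
- bottle_small: The smallest of the four squat wide-necked green glass bottles: round, body 36 mm in diameter, 56 mm tall in all; its top 24 mm is a straight neck 24 mm in diameter (rigid, easily gripped from above), with a sloping shoulder below it. Stands on a fixed plywood board 10 mm thick. Origin: centre of its underside; z up along the bottle.
- bottle_medium: The second smallest of the four squat wide-necked green glass bottles: round, body 46 mm in diameter, 68 mm tall in all; its top 24 mm is a straight neck 30 mm in diameter (rigid, easily gripped from above), with a sloping shoulder below it. Stands on a fixed plywood board 10 mm thick. Origin: centre of its underside; z up along the bottle.
- bottle_large: The second largest of the four squat wide-necked green glass bottles: round, body 56 mm in diameter, 80 mm tall in all; its top 24 mm is a straight neck 36 mm in diameter (rigid, easily gripped from above), with a sloping shoulder below it. Stands on a fixed plywood board 10 mm thick. Origin: centre of its underside; z up along the bottle.
- bottle_extra_large: The largest of the four squat wide-necked green glass bottles: round, body 66 mm in diameter, 92 mm tall in all; its top 24 mm is a straight neck 44 mm in diameter (rigid, easily gripped from above), with a sloping shoulder below it. Stands on a fixed plywood board 10 mm thick. Origin: centre of its underside; z up along the bottle.
- carton_small: The smallest of the four open-topped square cardboard cartons: 62 x 62 mm outside, 54 x 54 mm inside, 35 mm tall, walls and floor 4 mm thick, fixed to the bench. Holds the 36 mm bottle with 9 mm to spare each side. Origin: centre of its underside, on the bench top; x and y along its sides, z up.
- carton_medium: The second smallest of the four open-topped square cardboard cartons: 72 x 72 mm outside, 64 x 64 mm inside, 35 mm tall, walls and floor 4 mm thick, fixed to the bench. Holds the 46 mm bottle with 9 mm to spare each side. Origin: centre of its underside, on the bench top; x and y along its sides, z up.
- carton_large: The second largest of the four open-topped square cardboard cartons: 82 x 82 mm outside, 74 x 74 mm inside, 35 mm tall, walls and floor 4 mm thick, fixed to the bench. Holds the 56 mm bottle with 9 mm to spare each side. Origin: centre of its underside, on the bench top; x and y along its sides, z up.
- carton_extra_large: The largest of the four open-topped square cardboard cartons: 92 x 92 mm outside, 84 x 84 mm inside, 35 mm tall, walls and floor 4 mm thick, fixed to the bench. Holds the 66 mm bottle with 9 mm to spare each side. Origin: centre of its underside, on the bench top; x and y along its sides, z up.
- slender_1: One of two alike slender green glass bottles that stand among the squat ones and stay there: body 32 mm in diameter, 125 mm tall, its top 30 mm a thin neck 16 mm in diameter. Origin: centre of its underside; z up along the bottle.
- slender_2: One of two alike slender green glass bottles that stand among the squat ones and stay there: body 32 mm in diameter, 125 mm tall, its top 30 mm a thin neck 16 mm in diameter. Origin: centre of its underside; z up along the bottle.
Not all that is in view belongs to the job. Leave any red look-alike of the bottle_large alone.

How it is judged:
At the end, for the whole second after the job is handed in: Each of the four squat bottles stands upright (within 0.1 rad) on the floor of the carton of its own size (underside less than 9 mm above the carton's underside, centre within 14 mm of the carton's centre), at rest; both slender bottles stand upright within 25 mm of where they began (horizontal distance between bottle_small and carton_small below 0.014 m and z of bottle_small in the frame of carton_small between 0 and 0.009 m and angle between each of bottle_small, bottle_medium, bottle_large, bottle_extra_large, slender_1, slender_2's own z axis and vertical below 0.1 rad and linear speed of each of bottle_small, bottle_medium, bottle_large, bottle_extra_large, slender_1, slender_2 below 0.02 m/s and angular speed of each of bottle_small, bottle_medium, bottle_large, bottle_extra_large below 0.2 rad/s and horizontal distance between bottle_medium and carton_medium below 0.014 m and z of bottle_medium in the frame of carton_medium between 0 and 0.009 m and horizontal distance between bottle_large and carton_large below 0.014 m and z of bottle_large in the frame of carton_large between 0 and 0.009 m and horizontal distance between bottle_extra_large and carton_extra_large below 0.014 m and z of bottle_extra_large in the frame of carton_extra_large between 0 and 0.009 m and distance of each of slender_1, slender_2 from where it was at the start of the episode below 0.025 m); the robot touches nothing.
It fails at once if a squat bottle is dropped into its carton (faster than 0.7 m/s near the carton floor) ((horizontal distance between bottle_small and carton_small below 0.03 m and height (world z) of bottle_small below 0.03 m and linear speed of bottle_small above 0.7 m/s) or (horizontal distance between bottle_medium and carton_medium below 0.03 m and height (world z) of bottle_medium below 0.03 m and linear speed of bottle_medium above 0.7 m/s) or (horizontal distance between bottle_large and carton_large below 0.03 m and height (world z) of bottle_large below 0.03 m and linear speed of bottle_large above 0.7 m/s) or (horizontal distance between bottle_extra_large and carton_extra_large below 0.03 m and height (world z) of bottle_extra_large below 0.03 m and linear speed of bottle_extra_large above 0.7 m/s)).
It fails at once if a slender bottle is moved by more than 25 mm or knocked over ((distance of slender_1 from where it was at the start of the episode above 0.025 m or angle between slender_1's own z axis and vertical above 0.4 rad) or (distance of slender_2 from where it was at the start of the episode above 0.025 m or angle between slender_2's own z axis and vertical above 0.4 rad)).
It also fails if it takes over 106 s, if anything falls off the work surface, if the arm or the gripper's body presses on something with over 40 N, if the wrist force passes 120 N, or if a joint passes its speed limit or range.

## Working session

There is one attempt and no reset: what is moved stays moved. The work goes in short steps, Python scripts to look and compute and a tool call to move; the robot and the scene stay as the last step left them, time stands still between calls to the robot, and variables do not carry over. Pictures are saved under pics/ and viewed, at most 14 in all, crops included, and the job is handed in when it is done.

Besides the shell and the picture viewer there is one more tool, called after ">>>" by a JSON object that holds its "op" and its "data", one argument or row to a line. servo_tool: Moves the arm, as the interface text tells. Its arguments: {"type":"object","properties":{"targets":{"type":"array"},"grip_force":{"type":"number"}},"required":["targets"]}

```bash
mkdir -p pics
python3 - <<'E'
from workcell import bot, read_camera, camera_info
import cv2,numpy as np
for n in ["scene","top"]:
    im=read_camera(n); cv2.imwrite(f"pics/{n}0.png",im[:,:,::-1])
for n in ["scene","top","wrist"]: print(n,camera_info(n))
print(bot.read_state())
E
```

```text
scene {'fx': 372.9854543970205, 'fy': 372.9854543970205, 'cx': 252.0009609667712, 'cy': 192.20134661274986, 'eye': array([1.09411392, 0.05464984, 0.72820431]), 'orientation': array([-1.74227474, -2.0217004 ,  0.62042515])}
top {'fx': 459.01333505793207, 'fy': 459.01333505793207, 'cx': 255.7723146453765, 'cy': 193.47805211112143, 'eye': array([ 4.09218462e-01, -3.66551592e-04,  9.67239809e-01]), 'orientation': array([-2.05573229,  2.15844988, -0.24655585])}
wrist {'fx': 285.7168918598635, 'fy': 285.7168918598635, 'cx': 260.5280562701212, 'cy': 190.34003551352578, 'T_tool_cam': array([[ 1.62201484e-04, -9.64906428e-01, -2.62593905e-01,
         6.65013628e-02],
       [ 9.99999119e-01, -1.89464165e-04,  1.31387867e-03,
         3.00789993e-04],
       [-1.31752211e-03, -2.62593887e-01,  9.64905547e-01,
        -1.41462303e-01],
       [ 0.00000000e+00,  0.00000000e+00,  0.00000000e+00,
         1.00000000e+00]])}
{'time': 0.1, 'q': array([ 1.06808505e+00,  2.64718676e-01,  1.60526499e+00, -3.64099646e-05,
        1.27368902e+00, -3.69006155e-02]), 'joint_vel': array([ 0.00157732, -0.00350075, -0.00244107,  0.00141542,  0.00136936,
        0.00011958]), 'joint_torque': array([ 1.06068783e-03, -5.16708004e+01, -3.68591022e+01,  1.46586553e-04,
        6.34959593e-03,  1.52408842e-05]), 'tool_pos': array([0.30286392, 0.6024895 , 0.2300441 ]), 'tcp_rot': array([-0.72495956, -3.05626497,  0.00316315]), 'wrist_force': array([-0.04052641, -0.07816927,  0.80354542]), 'torque': array([ 0.02042389, -0.00359004, -0.00012438]), 'grip_force': 0.0, 'width': 0.9991497675296649}
```

View pics/top0.png

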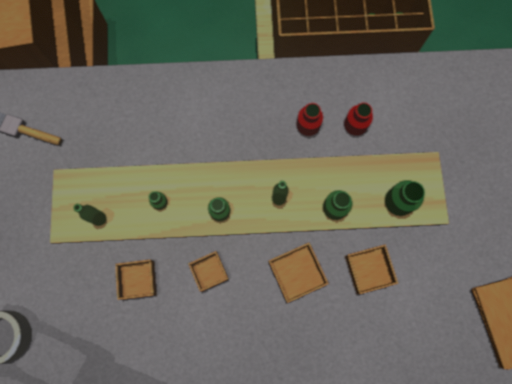

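View pics/scene0.png

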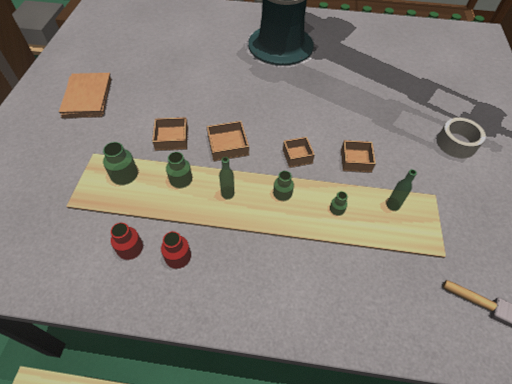

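Could be taken for the targets in top: green small (158,200), medium (219,208), large (339,204), XL (406,196); not wanted are the slender pair (92,214), (281,192) and the red look-alikes (310,118), (360,118). Checking close.

```bash
cat > h.py <<'E'
import cv2,numpy as np
from scipy.spatial.transform import Rotation as R
from workcell import bot, read_camera, camera_info
def cam(n,st=None):
    c=camera_info(n); K=np.array([[c['fx'],0,c['cx']],[0,c['fy'],c['cy']],[0,0,1]])
    if n!='wrist': return K,R.from_rotvec(c['orientation']).as_matrix(),np.array(c['eye'])
    st=st or bot.read_state(); T=np.eye(4); T[:3,:3]=R.from_rotvec(st['tcp_rot']).as_matrix(); T[:3,3]=st['tool_pos']
    T=T@c['T_tool_cam']; return K,T[:3,:3],T[:3,3]
def ray(cm,px,z):
    K,Rm,e=cm; p=np.atleast_2d(px).astype(float); d=(Rm@np.linalg.inv(K)@np.c_[p,np.ones(len(p))].T).T
    return (e+d*((z-e[2])/d[:,2])[:,None])[:,:2]
def proj(cm,P):
    K,Rm,e=cm; c=(np.atleast_2d(P)-e)@Rm; u=(K@c.T).T; return u[:,:2]/u[:,2:]
E
python3 - <<'E'
from h import *
im=cv2.imread('pics/top0.png'); cm=cam('top'); hsv=cv2.cvtColor(im,cv2.COLOR_BGR2HSV)
print(ray(cm,[[158,200],[406,196]],0.0))
crop=cv2.resize(im[165:305,60:440],None,fx=2.1,fy=2.1,interpolation=cv2.INTER_CUBIC); 
crop=cv2.convertScaleAbs(crop,alpha=1.6); cv2.imwrite('pics/crop.png',crop)
m=cv2.inRange(hsv,(5,90,40),(18,255,255)); m[:240]=0;m[:,450:]=0;m[:,:100]=0
m=cv2.morphologyEx(m,cv2.MORPH_CLOSE,np.ones((5,5)))
for c in cv2.findContours(m,0,2)[0]:
    if cv2.contourArea(c)>300:
        b=cv2.boxPoints(cv2.minAreaRect(c)); w=ray(cm,b,.035); 
        print('carton',b.mean(0),w.mean(0).round(4),np.linalg.norm(np.diff(w,axis=0),axis=1).round(4),np.degrees(np.arctan2(*(w[1]-w[0])[::-1])).round(1))
E
```

```text
[[ 0.62417822  0.19546667]
 [ 0.60716845 -0.33944185]]
carton [135.10883 279.4147 ] [0.4568 0.2343] [0.0768 0.0741 0.0754] -88.4
carton [208.02788 271.20657] [0.4657 0.0886] [0.062  0.0631 0.0611] -69.0
carton [371.32077 269.12262] [ 0.454  -0.2392] [0.0877 0.0825 0.086 ] -77.1
carton [297.91058 272.19025] [ 0.4552 -0.0913] [0.0936 0.092  0.0917] -68.8
```

View pics/crop.png

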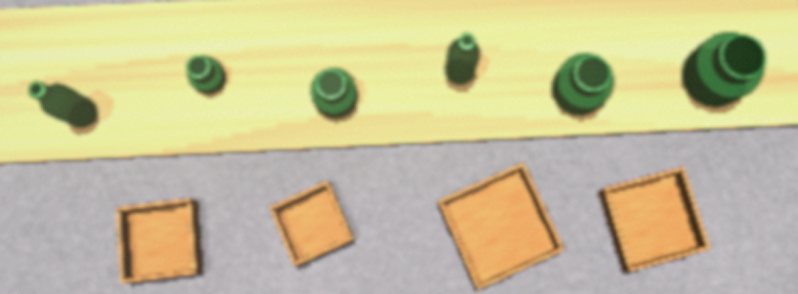

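The crop confirms four squat green bottles: small mouth at crop (198,68), medium (331,84), large (592,72), XL (742,57). The slender ones are at (38,89) and (467,43). By measured side, the cartons are medium, small, XL, large from left to right.

Run:
```python
from h import *
cm=cam('top');sc=cam('scene')
px=np.array([[198,68],[331,84],[592,72],[742,57],[38,89],[467,43]])/2.1+[60,165]
for n,p,z in zip(['S','M','L','XL','s1','s2'],px,[.066,.078,.09,.102,.135,.135]):
    w=ray(cm,p,z)[0]; print(n,w.round(4),'scene px',proj(sc,[[*w,z]]).round(1))
st=bot.read_state(); Rt=R.from_rotvec(st['tcp_rot']).as_matrix(); print(Rt.round(3))
goal=np.column_stack([[0,1,0],[1,0,0],[0,0,-1]])
print('roll deg',R.from_matrix(Rt.T@goal).as_rotvec(degrees=True))
w=ray(cm,px[0],.066)[0]
print('shift frac',(Rt.T@(np.array([*w,.2])-st['tool_pos'])/.5).round(4))
```

```text
S [0.6153 0.1895] scene px [[342.1 194.4]]
M [0.5911 0.0622] scene px [[284.9 175.1]]
L [ 0.5883 -0.1817] scene px [[176.  157.4]]
XL [ 0.5932 -0.3188] scene px [[114.1 148.3]]
s1 [0.5874 0.3152] scene px [[411.9 171.7]]
s2 [ 0.6107 -0.0637] scene px [[225.6 158.4]]
[[-0.893  0.449 -0.001]
 [ 0.449  0.893 -0.002]
 [ 0.    -0.002 -1.   ]]
roll deg [-0.10811816  0.0636861  63.3116039 ]
shift frac [-0.9292 -0.4572  0.061 ]
```

>>> {"op": "servo_tool", "data": {
  "targets": [
    {"hand": -1, "x": -0.5, "y": -0.25, "z": 0, "roll": 0.352},
    {"hand": -1, "x": -0.5, "y": -0.25, "z": 0, "roll": 0.352},
    {"hand": -1, "x": -0.5, "y": -0.25, "z": 0, "roll": 0.352},
    {"hand": -1, "x": -0.5, "y": -0.25, "z": 0, "roll": 0.352},
    {"hand": -1, "x": -0.5, "y": -0.25, "z": 0, "roll": 0.352},
    {"hand": -1, "x": -0.5, "y": -0.25, "z": 0, "roll": 0.352},
    {"hand": -1, "x": -0.5, "y": -0.25, "z": 0, "roll": 0.352},
    {"hand": -1, "x": -0.5, "y": -0.25, "z": 0, "roll": 0.352},
    {"hand": -1, "x": -0.5, "y": -0.25, "z": 0, "roll": 0.352},
    {"hand": -1, "x": -0.5, "y": -0.25, "z": 0, "roll": 0.352}
  ],
  "grip_force": 40
}}

```text
time: 0.93
tool_pos: [0.4707, 0.378, 0.2307]
tcp_rot: [-2.227, -2.215, 0.002]
wrist_force: [-0.1, -0.3, 0.7]
width: 0.999
grip_force: 0.0
```

```bash
cat > go.py <<'E'
import sys
from h import *
# usage: go.py x y z -> fractions in the tool axes
st=bot.read_state(); Rt=R.from_rotvec(st['tcp_rot']).as_matrix()
print('t',st['time'],'tcp',st['tool_pos'].round(4),'roll left deg',R.from_matrix(Rt.T@np.array([[0,1,0],[1,0,0],[0,0,-1.]])).as_rotvec(degrees=True).round(2))
print((Rt.T@(np.array(sys.argv[1:4],float)-st['tool_pos'])/.5).round(4))
E
python3 go.py .6153 .1895 .15
```

```text
t 0.9333 tcp [0.4707 0.378  0.2307] roll left deg [-0.05  0.03 -0.3 ]
[-0.3754  0.2913  0.1614]
```

>>> {"op": "servo_tool", "data": {
  "targets": [
    {"hand": -1, "x": -0.375, "y": 0.29, "z": 0.08, "roll": -0.002},
    {"hand": -1, "x": -0.375, "y": 0.29, "z": 0.08, "roll": -0.002},
    {"hand": -1, "x": -0.375, "y": 0.29, "z": 0.08, "roll": -0.002},
    {"hand": -1, "x": -0.375, "y": 0.29, "z": 0.08, "roll": -0.002},
    {"hand": -1, "x": -0.375, "y": 0.29, "z": 0.08, "roll": -0.002},
    {"hand": -1, "x": -0.375, "y": 0.29, "z": 0.08, "roll": -0.002},
    {"hand": -1, "x": -0.375, "y": 0.29, "z": 0.08, "roll": -0.002},
    {"hand": -1, "x": -0.375, "y": 0.29, "z": 0.08, "roll": -0.002},
    {"hand": -1, "x": -0.375, "y": 0.29, "z": 0.08, "roll": -0.002}
  ]
}}

```text
time: 1.68
tool_pos: [0.6147, 0.192, 0.1908]
tcp_rot: [-2.213, -2.228, 0.001]
wrist_force: [-0.4, 1.2, 0.7]
width: 0.997
grip_force: 0.0
```

```bash
python3 go.py .6153 .1895 .044
python3 - <<'E'
from h import *
cm=cam('wrist'); im=read_camera('wrist')[:,:,::-1].copy(); cv2.imwrite('pics/w1.png',im)
a=np.linspace(0,2*np.pi,24); 
for p in proj(cm,np.c_[.6153+.012*np.cos(a),.1895+.012*np.sin(a),np.full(24,.066)]): cv2.circle(im,tuple(int(v) for v in p.round()),1,(255,0,255),-1)
cv2.imwrite('pics/w1d.png',im)
E
```

```text
t 1.6833 tcp [0.6147 0.192  0.1908] roll left deg [-0.07 -0.02  0.4 ]
[-0.0052  0.0016  0.2937]
```

View pics/w1d.png

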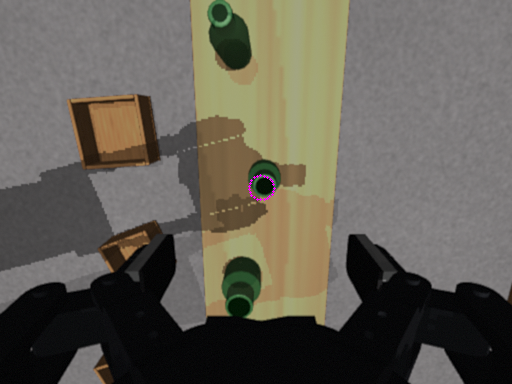

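Pictured: small bottle mouth at (264,185), drawn prediction at (261,187), agreeing to about 3 mm. Descending and gripping.

>>> {"op": "servo_tool", "data": {
  "targets": [
    {"hand": -1, "x": 0, "y": 0.004, "z": 0.08, "roll": 0},
    {"hand": -1, "x": 0, "y": 0.004, "z": 0.15, "roll": 0},
    {"hand": -1, "x": 0, "y": 0.004, "z": 0.22, "roll": 0},
    {"hand": -1, "x": 0, "y": 0.004, "z": 0.27, "roll": 0},
    {"hand": -1, "x": 0, "y": 0.004, "z": 0.292, "roll": 0},
    {"hand": -1, "x": 0, "y": 0.004, "z": 0.292, "roll": 0},
    {"hand": 1, "x": 0, "y": 0.004, "z": 0.292, "roll": 0},
    {"hand": 1, "x": 0, "y": 0.004, "z": 0.292, "roll": 0},
    {"hand": 1, "x": 0, "y": 0.004, "z": 0.292, "roll": 0},
    {"hand": 1, "x": 0, "y": 0.004, "z": 0.292, "roll": 0}
  ],
  "grip_force": 40
}}

```text
time: 2.57
tool_pos: [0.619, 0.1921, 0.0478]
tcp_rot: [2.214, 2.226, 0.006]
wrist_force: [-0.2, -0.2, 0.9]
width: 0.453
grip_force: 0.0
```

>>> {"op": "servo_tool", "data": {
  "targets": [
    {"hand": 1, "x": 0, "y": 0, "z": 0, "roll": 0},
    {"hand": 1, "x": 0, "y": 0, "z": 0, "roll": 0},
    {"hand": 1, "x": 0, "y": 0, "z": 0, "roll": 0},
    {"hand": 1, "x": 0, "y": 0, "z": 0, "roll": 0},
    {"hand": 1, "x": 0, "y": 0, "z": 0, "roll": 0},
    {"hand": 1, "x": 0, "y": 0, "z": 0, "roll": 0}
  ]
}}

```text
time: 3.07
tool_pos: [0.6184, 0.1918, 0.0472]
tcp_rot: [2.215, 2.226, 0.004]
wrist_force: [-1.7, 0.2, 6.8]
width: 0.264
grip_force: 39.4
```

```bash
python3 go.py .4657 .0886 .15
```

```text
t 3.0667 tcp [0.6184 0.1918 0.0472] roll left deg [ 0.14 -0.05  0.3 ]
[-0.2046 -0.3059 -0.2065]
```

>>> {"op": "servo_tool", "data": {
  "targets": [
    {"hand": 1, "x": 0, "y": 0, "z": -0.06, "roll": 0},
    {"hand": 1, "x": 0, "y": 0, "z": -0.12, "roll": 0},
    {"hand": 1, "x": 0, "y": -0.03, "z": -0.17, "roll": 0},
    {"hand": 1, "x": -0.03, "y": -0.09, "z": -0.17, "roll": 0},
    {"hand": 1, "x": -0.07, "y": -0.15, "z": -0.17, "roll": 0},
    {"hand": 1, "x": -0.11, "y": -0.21, "z": -0.17, "roll": 0},
    {"hand": 1, "x": -0.16, "y": -0.26, "z": -0.17, "roll": 0},
    {"hand": 1, "x": -0.2, "y": -0.3, "z": -0.17, "roll": 0},
    {"hand": 1, "x": -0.205, "y": -0.306, "z": -0.17, "roll": 0},
    {"hand": 1, "x": -0.205, "y": -0.306, "z": -0.17, "roll": 0}
  ]
}}

```text
time: 3.9
tool_pos: [0.4635, 0.0872, 0.1302]
tcp_rot: [-2.217, -2.225, 0.0]
wrist_force: [0.8, 0.2, -0.7]
width: 0.266
grip_force: 39.6
```

```bash
python3 go.py .4657 .0886 .042
python3 - <<'E'
from h import *
cm=cam('wrist'); im=read_camera('wrist')[:,:,::-1].copy()
def box(cx,cy,s,yaw,z,col):
    for sg in [(1,1),(1,-1),(-1,-1),(-1,1)]:
        v=R.from_euler('z',yaw,degrees=True).as_matrix()[:2,:2]@(np.array(sg)*s/2)
        p=proj(cm,[[cx+v[0],cy+v[1],z]])[0]; cv2.circle(im,tuple(int(q) for q in p.round()),2,col,-1)
box(.4657,.0886,.062,-69,.035,(255,0,255)); box(.4568,.236,.072,-88.4,.035,(255,0,255)); box(.4552,-.0913,.092,-68.8,.035,(255,0,255))
cv2.imwrite('pics/w2d.png',im)
E
```

```text
t 3.9 tcp [0.4635 0.0872 0.1302] roll left deg [-0.  -0.   0.2]
[0.0028 0.0045 0.1765]
```

View pics/w2d.png

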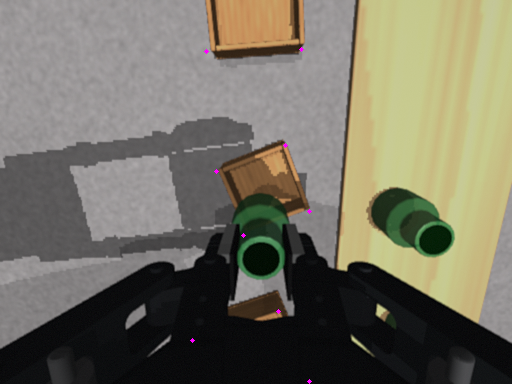

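Carton_small's rim corners lie at (285,142), (308,211), (221,167), within about 4 px of the predictions. The bottle hangs upright in the pads.

>>> {"op": "servo_tool", "data": {
  "targets": [
    {"hand": 1, "x": 0.003, "y": 0.004, "z": 0.03, "roll": 0},
    {"hand": 1, "x": 0.003, "y": 0.004, "z": 0.08, "roll": 0},
    {"hand": 1, "x": 0.003, "y": 0.004, "z": 0.12, "roll": 0},
    {"hand": 1, "x": 0.003, "y": 0.004, "z": 0.145, "roll": 0},
    {"hand": 1, "x": 0.003, "y": 0.004, "z": 0.16, "roll": 0},
    {"hand": 1, "x": 0.003, "y": 0.004, "z": 0.168, "roll": 0},
    {"hand": 1, "x": 0.003, "y": 0.004, "z": 0.173, "roll": 0},
    {"hand": 1, "x": 0.003, "y": 0.004, "z": 0.177, "roll": 0},
    {"hand": 1, "x": 0.003, "y": 0.004, "z": 0.177, "roll": 0},
    {"hand": 1, "x": 0.003, "y": 0.004, "z": 0.177, "roll": 0}
  ]
}}

```text
time: 4.78
tool_pos: [0.4676, 0.0898, 0.0425]
tcp_rot: [2.215, 2.227, 0.002]
wrist_force: [0.4, -0.2, 0.5]
width: 0.264
grip_force: 39.6
```

>>> {"op": "servo_tool", "data": {
  "targets": [
    {"hand": 1, "x": 0, "y": 0, "z": 0.001, "roll": 0},
    {"hand": 1, "x": 0, "y": 0, "z": 0.002, "roll": 0},
    {"hand": 1, "x": 0, "y": 0, "z": 0.002, "roll": 0},
    {"hand": 1, "x": 0, "y": 0, "z": 0.002, "roll": 0}
  ]
}}

```text
time: 5.12
tool_pos: [0.4672, 0.0897, 0.0412]
tcp_rot: [2.215, 2.227, 0.001]
wrist_force: [1.1, -0.2, 1.5]
width: 0.263
grip_force: 39.7
```

>>> {"op": "servo_tool", "data": {
  "targets": [
    {"hand": 0.2, "x": 0, "y": 0, "z": 0, "roll": 0},
    {"hand": 0.2, "x": 0, "y": 0, "z": 0, "roll": 0},
    {"hand": -0.2, "x": 0, "y": 0, "z": 0, "roll": 0},
    {"hand": -0.2, "x": 0, "y": 0, "z": 0, "roll": 0},
    {"hand": -0.6, "x": 0, "y": 0, "z": 0, "roll": 0},
    {"hand": -0.6, "x": 0, "y": 0, "z": -0.03, "roll": 0},
    {"hand": -1, "x": 0, "y": 0, "z": -0.08, "roll": 0},
    {"hand": -1, "x": 0, "y": 0, "z": -0.15, "roll": 0},
    {"hand": -1, "x": 0, "y": 0, "z": -0.22, "roll": 0},
    {"hand": -1, "x": 0, "y": 0, "z": -0.29, "roll": 0}
  ]
}}

```text
time: 5.95
tool_pos: [0.4661, 0.0896, 0.1869]
tcp_rot: [-2.215, -2.227, 0.001]
wrist_force: [1.1, 0.4, 0.5]
width: 0.998
grip_force: 0.0
```

```bash
python3 go.py .592 .063 .19
```

```text
t 5.95 tcp [0.4661 0.0896 0.1869] roll left deg [-0.06  0.01  0.31]
[-0.0545  0.2514 -0.0065]
```

>>> {"op": "servo_tool", "data": {
  "targets": [
    {"hand": -1, "x": -0.02, "y": 0.08, "z": 0, "roll": 0.002},
    {"hand": -1, "x": -0.04, "y": 0.16, "z": 0, "roll": 0.002},
    {"hand": -1, "x": -0.052, "y": 0.24, "z": 0.02, "roll": 0.002},
    {"hand": -1, "x": -0.052, "y": 0.254, "z": 0.05, "roll": 0.002},
    {"hand": -1, "x": -0.052, "y": 0.254, "z": 0.06, "roll": 0.002},
    {"hand": -1, "x": -0.052, "y": 0.254, "z": 0.06, "roll": 0.002}
  ]
}}

```text
time: 6.45
tool_pos: [0.5921, 0.0641, 0.1531]
tcp_rot: [-2.22, -2.217, 0.007]
wrist_force: [-0.8, 1.1, -1.2]
width: 1.003
grip_force: 0.0
```

```bash
python3 go.py .592 .063 .058
cat > ov.py <<'E'
from h import *
B={'S':(.4657,.0886,.060,.012),'M':(.592,.063,.078,.015),'L':(.589,-.181,.09,.018),'XL':(.594,-.318,.102,.022),'cs':(.4657,.0886,.035,.062,-69),'cm':(.4575,.235,.035,.072,-88.4),'cl':(.455,-.24,.035,.082,-77),'cx':(.4552,-.0913,.035,.092,-68.8)}
def ov(out,names,cn='wrist'):
    cm=cam(cn); im=read_camera(cn)[:,:,::-1].copy(); a=np.linspace(0,2*np.pi,24,endpoint=False)
    for n in names:
        b=B[n]
        if len(b)==4: P=np.c_[b[0]+b[3]*np.cos(a),b[1]+b[3]*np.sin(a)]
        else:
            q=np.array([(1,1),(1,0),(1,-1),(0,-1),(-1,-1),(-1,0),(-1,1),(0,1)])*b[3]/2
            P=q@R.from_euler('z',b[4],degrees=True).as_matrix()[:2,:2].T+b[:2]
        for p in proj(cm,np.c_[P,np.full(len(P),b[2])]): cv2.circle(im,tuple(int(v) for v in p.round()),1,(255,0,255),-1)
    cv2.imwrite(out,im)
E
python3 -c "
from ov import *; ov('pics/w3.png',['M','cs','cm','S'])"
```

```text
t 6.45 tcp [0.5921 0.0641 0.1531] roll left deg [-0.33  0.01 -0.07]
[-0.0022  0.001   0.1901]
```

View pics/w3.png

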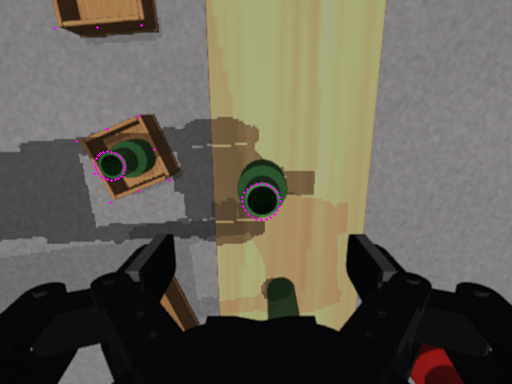

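Medium's mouth at (261,201) matches the prediction, and the small bottle stands upright inside its carton with its body at (135,160). Descending on medium.

>>> {"op": "servo_tool", "data": {
  "targets": [
    {"hand": -1, "x": -0.001, "y": 0, "z": 0.07, "roll": 0},
    {"hand": -1, "x": -0.001, "y": 0, "z": 0.14, "roll": 0},
    {"hand": -1, "x": -0.001, "y": 0, "z": 0.175, "roll": 0},
    {"hand": -1, "x": -0.001, "y": 0, "z": 0.188, "roll": 0},
    {"hand": -1, "x": -0.001, "y": 0, "z": 0.188, "roll": 0},
    {"hand": 1, "x": -0.001, "y": 0, "z": 0.188, "roll": 0},
    {"hand": 1, "x": -0.001, "y": 0, "z": 0.188, "roll": 0},
    {"hand": 1, "x": -0.001, "y": 0, "z": 0.188, "roll": 0},
    {"hand": 1, "x": -0.001, "y": 0, "z": 0.188, "roll": 0},
    {"hand": 1, "x": -0.001, "y": 0, "z": 0.188, "roll": 0}
  ]
}}

```text
time: 7.33
tool_pos: [0.5948, 0.0639, 0.0634]
tcp_rot: [2.221, 2.22, 0.002]
wrist_force: [-1.2, 0.4, 5.6]
width: 0.334
grip_force: 38.8
```

>>> {"op": "servo_tool", "data": {
  "targets": [
    {"hand": 1, "x": 0, "y": 0, "z": 0, "roll": 0},
    {"hand": 1, "x": 0, "y": 0, "z": 0, "roll": 0},
    {"hand": 1, "x": 0, "y": 0, "z": 0, "roll": 0},
    {"hand": 1, "x": 0, "y": 0, "z": 0, "roll": 0},
    {"hand": 1, "x": 0, "y": 0, "z": 0, "roll": 0}
  ]
}}

```text
time: 7.75
tool_pos: [0.595, 0.064, 0.0634]
tcp_rot: [2.221, 2.22, 0.003]
wrist_force: [-0.5, 0.1, 6.6]
width: 0.33
grip_force: 39.2
```

```bash
python3 go.py .458 .235 .15;python3 - <<'E'
from h import *
im=read_camera('top')[:,:,::-1]; crop=cv2.resize(im[235:310,100:410],None,fx=2.5,fy=2.5,interpolation=cv2.INTER_CUBIC)
cv2.imwrite('pics/t2.png',cv2.convertScaleAbs(crop,alpha=1.5))
E
```

```text
t 7.75 tcp [0.595  0.064  0.0634] roll left deg [ 0.12 -0.01 -0.05]
[ 0.3419 -0.2739 -0.1736]
```

View pics/t2.png

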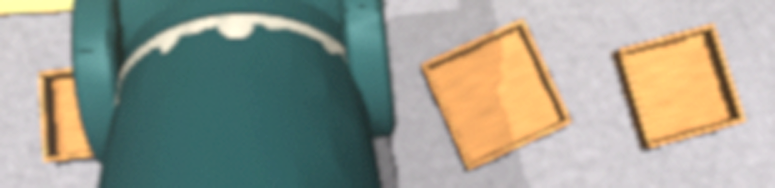

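Large's and XL's rim corners are clear in this crop (XL centre at (496,95), large at (682,86)). The arm hides the other two. Lifting medium.

>>> {"op": "servo_tool", "data": {
  "targets": [
    {"hand": 1, "x": 0, "y": 0, "z": -0.06, "roll": 0},
    {"hand": 1, "x": 0, "y": 0, "z": -0.12, "roll": 0},
    {"hand": 1, "x": 0.04, "y": -0.04, "z": -0.17, "roll": 0},
    {"hand": 1, "x": 0.09, "y": -0.09, "z": -0.18, "roll": 0},
    {"hand": 1, "x": 0.14, "y": -0.14, "z": -0.18, "roll": 0},
    {"hand": 1, "x": 0.19, "y": -0.19, "z": -0.18, "roll": 0},
    {"hand": 1, "x": 0.24, "y": -0.24, "z": -0.18, "roll": 0},
    {"hand": 1, "x": 0.29, "y": -0.27, "z": -0.18, "roll": 0},
    {"hand": 1, "x": 0.33, "y": -0.272, "z": -0.18, "roll": 0},
    {"hand": 1, "x": 0.342, "y": -0.272, "z": -0.18, "roll": 0}
  ]
}}

```text
time: 8.63
tool_pos: [0.4569, 0.2374, 0.1521]
tcp_rot: [-2.219, -2.223, -0.002]
wrist_force: [0.0, -0.4, 0.2]
width: 0.335
grip_force: 40.0
```

>>> {"op": "servo_tool", "data": {
  "targets": [
    {"hand": 1, "x": 0, "y": 0, "z": 0, "roll": 0}
  ]
}}

```text
time: 8.72
tool_pos: [0.458, 0.2363, 0.1521]
tcp_rot: [2.219, 2.223, 0.001]
wrist_force: [0.6, -0.4, -0.7]
width: 0.333
grip_force: 40.0
```

```bash
python3 -c "
from ov import *; ov('pics/w4.png',['cm','cs'])
print(ray(cam('top'),[[298.4,273.1],[372.9,269.6]],.035))"; python3 go.py .458 .235 .058
```

```text
[[ 0.45288271 -0.09214835]
 [ 0.45247011 -0.24220832]]
t 8.7667 tcp [0.4582 0.2352 0.1519] roll left deg [0.02 0.02 0.05]
[-0.0004 -0.0005  0.1878]
```

View pics/w4.png

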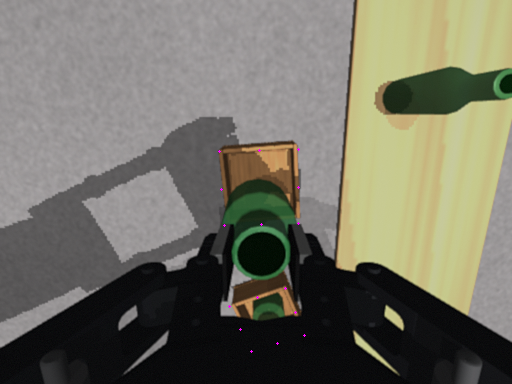

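Carton_medium's far rim runs (220,149) to (298,143), about 3 px beyond the prediction, so I place at y ≈ 0.237. The bottle hangs upright.

>>> {"op": "servo_tool", "data": {
  "targets": [
    {"hand": 1, "x": 0.003, "y": 0.001, "z": 0.04, "roll": 0},
    {"hand": 1, "x": 0.003, "y": 0.001, "z": 0.09, "roll": 0},
    {"hand": 1, "x": 0.003, "y": 0.001, "z": 0.13, "roll": 0},
    {"hand": 1, "x": 0.003, "y": 0.001, "z": 0.155, "roll": 0},
    {"hand": 1, "x": 0.003, "y": 0.001, "z": 0.17, "roll": 0},
    {"hand": 1, "x": 0.003, "y": 0.001, "z": 0.178, "roll": 0},
    {"hand": 1, "x": 0.003, "y": 0.001, "z": 0.182, "roll": 0},
    {"hand": 1, "x": 0.003, "y": 0.001, "z": 0.186, "roll": 0},
    {"hand": 1, "x": 0.003, "y": 0.001, "z": 0.186, "roll": 0},
    {"hand": 1, "x": 0.003, "y": 0.001, "z": 0.186, "roll": 0}
  ]
}}

```text
time: 9.6
tool_pos: [0.4593, 0.2367, 0.0596]
tcp_rot: [2.222, 2.22, 0.002]
wrist_force: [0.7, -0.3, -0.6]
width: 0.33
grip_force: 40.0
```

>>> {"op": "servo_tool", "data": {
  "targets": [
    {"hand": 1, "x": 0, "y": 0, "z": 0.002, "roll": 0},
    {"hand": 1, "x": 0, "y": 0, "z": 0.003, "roll": 0},
    {"hand": 1, "x": 0, "y": 0, "z": 0.004, "roll": 0},
    {"hand": 1, "x": 0, "y": 0, "z": 0.004, "roll": 0},
    {"hand": 1, "x": 0, "y": 0, "z": 0.004, "roll": 0}
  ]
}}

```text
time: 10.02
tool_pos: [0.4589, 0.2368, 0.0575]
tcp_rot: [2.222, 2.22, 0.001]
wrist_force: [-1.5, 0.2, 5.0]
width: 0.331
grip_force: 40.5
```

Contact at 5 N, so releasing.

>>> {"op": "servo_tool", "data": {
  "targets": [
    {"hand": 0.1, "x": 0, "y": 0, "z": 0, "roll": 0},
    {"hand": 0.1, "x": 0, "y": 0, "z": 0, "roll": 0},
    {"hand": -0.2, "x": 0, "y": 0, "z": 0, "roll": 0},
    {"hand": -0.2, "x": 0, "y": 0, "z": 0, "roll": 0},
    {"hand": -0.6, "x": 0, "y": 0, "z": 0, "roll": 0},
    {"hand": -0.6, "x": 0, "y": 0, "z": -0.03, "roll": 0},
    {"hand": -1, "x": 0, "y": 0, "z": -0.08, "roll": 0},
    {"hand": -1, "x": 0, "y": 0, "z": -0.15, "roll": 0},
    {"hand": -1, "x": 0, "y": 0, "z": -0.22, "roll": 0},
    {"hand": -1, "x": 0, "y": 0, "z": -0.29, "roll": 0}
  ]
}}

```text
time: 10.85
tool_pos: [0.458, 0.2362, 0.2028]
tcp_rot: [-2.222, -2.22, 0.002]
wrist_force: [0.5, 0.8, 0.3]
width: 1.001
grip_force: 0.0
```

```bash
python3 go.py .590 -.181 .20
```

```text
t 10.85 tcp [0.458  0.2362 0.2028] roll left deg [-0.06  0.03 -0.05]
[-0.8342  0.2647  0.0057]
```

>>> {"op": "servo_tool", "data": {
  "targets": [
    {"hand": -1, "x": -0.08, "y": 0.02, "z": 0, "roll": 0},
    {"hand": -1, "x": -0.16, "y": 0.04, "z": 0, "roll": 0},
    {"hand": -1, "x": -0.24, "y": 0.06, "z": 0, "roll": 0},
    {"hand": -1, "x": -0.32, "y": 0.08, "z": 0, "roll": 0},
    {"hand": -1, "x": -0.4, "y": 0.1, "z": 0, "roll": 0},
    {"hand": -1, "x": -0.48, "y": 0.12, "z": 0, "roll": 0},
    {"hand": -1, "x": -0.56, "y": 0.14, "z": 0, "roll": 0},
    {"hand": -1, "x": -0.64, "y": 0.16, "z": 0, "roll": 0},
    {"hand": -1, "x": -0.71, "y": 0.2, "z": 0, "roll": 0},
    {"hand": -1, "x": -0.78, "y": 0.24, "z": 0, "roll": 0}
  ]
}}

```text
time: 11.68
tool_pos: [0.5782, -0.1559, 0.2017]
tcp_rot: [-2.224, -2.219, -0.0]
wrist_force: [0.9, 1.7, 0.5]
width: 0.998
grip_force: 0.0
```

>>> {"op": "servo_tool", "data": {
  "targets": [
    {"hand": -1, "x": -0.054, "y": 0.025, "z": 0.03, "roll": 0},
    {"hand": -1, "x": -0.054, "y": 0.025, "z": 0.06, "roll": 0},
    {"hand": -1, "x": -0.054, "y": 0.025, "z": 0.06, "roll": 0},
    {"hand": -1, "x": -0.054, "y": 0.025, "z": 0.06, "roll": 0}
  ]
}}

```text
time: 12.02
tool_pos: [0.5894, -0.1804, 0.17]
tcp_rot: [-2.221, -2.217, 0.002]
wrist_force: [0.0, 0.5, -0.1]
width: 0.998
grip_force: 0.0
```

```bash
python3 go.py .590 -.181 .072; sed -i "s/'cl':(.455,-.24/'cl':(.4535,-.241/;s/'cx':(.4552,-.0913/'cx':(.454,-.0918/" ov.py; python3 -c "
from ov import *; ov('pics/w5.png',['L','cl','cx'])"
```

```text
t 12.0167 tcp [ 0.5894 -0.1804  0.17  ] roll left deg [-0.22 -0.09 -0.1 ]
[-0.0015  0.002   0.1961]
```

View pics/w5.png

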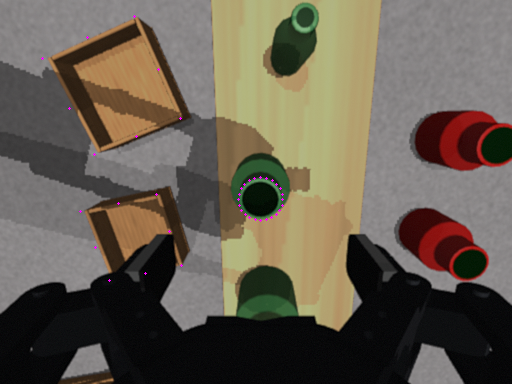

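Large's mouth at (260,199) matches the prediction. The XL carton rim at (50,58), (140,19), (188,118) sits about 5 px to +x of the predictions, so I'll use x ≈ 0.457 for those two cartons and recheck overhead.

>>> {"op": "servo_tool", "data": {
  "targets": [
    {"hand": -1, "x": -0.001, "y": 0.002, "z": 0.07, "roll": 0},
    {"hand": -1, "x": -0.001, "y": 0.002, "z": 0.14, "roll": 0},
    {"hand": -1, "x": -0.001, "y": 0.002, "z": 0.18, "roll": 0},
    {"hand": -1, "x": -0.001, "y": 0.002, "z": 0.194, "roll": 0},
    {"hand": -1, "x": -0.001, "y": 0.002, "z": 0.194, "roll": 0},
    {"hand": 1, "x": -0.001, "y": 0.002, "z": 0.194, "roll": 0},
    {"hand": 1, "x": -0.001, "y": 0.002, "z": 0.194, "roll": 0},
    {"hand": 1, "x": -0.001, "y": 0.002, "z": 0.194, "roll": 0},
    {"hand": 1, "x": -0.001, "y": 0.002, "z": 0.194, "roll": 0},
    {"hand": 1, "x": -0.001, "y": 0.002, "z": 0.194, "roll": 0}
  ]
}}

```text
time: 12.9
tool_pos: [0.593, -0.1816, 0.0771]
tcp_rot: [2.22, 2.219, 0.002]
wrist_force: [-1.5, 0.5, 3.6]
width: 0.405
grip_force: 39.2
```

>>> {"op": "servo_tool", "data": {
  "targets": [
    {"hand": 1, "x": 0, "y": 0, "z": 0, "roll": 0},
    {"hand": 1, "x": 0, "y": 0, "z": 0, "roll": 0},
    {"hand": 1, "x": 0, "y": 0, "z": 0, "roll": 0},
    {"hand": 1, "x": 0, "y": 0, "z": 0, "roll": 0},
    {"hand": 1, "x": 0, "y": 0, "z": 0, "roll": 0}
  ]
}}

```text
time: 13.32
tool_pos: [0.5929, -0.1817, 0.077]
tcp_rot: [2.221, 2.218, 0.002]
wrist_force: [-1.9, -0.3, 5.2]
width: 0.403
grip_force: 39.3
```

```bash
python3 go.py .457 -.241 .17
```

```text
t 13.3167 tcp [ 0.5929 -0.1817  0.077 ] roll left deg [ 0.16  0.06 -0.05]
[-0.119  -0.2712 -0.1865]
```

>>> {"op": "servo_tool", "data": {
  "targets": [
    {"hand": 1, "x": 0, "y": 0, "z": -0.05, "roll": 0},
    {"hand": 1, "x": 0, "y": 0, "z": -0.11, "roll": 0},
    {"hand": 1, "x": 0, "y": -0.03, "z": -0.16, "roll": 0},
    {"hand": 1, "x": -0.02, "y": -0.08, "z": -0.18, "roll": 0},
    {"hand": 1, "x": -0.05, "y": -0.14, "z": -0.18, "roll": 0},
    {"hand": 1, "x": -0.08, "y": -0.2, "z": -0.18, "roll": 0},
    {"hand": 1, "x": -0.11, "y": -0.25, "z": -0.18, "roll": 0},
    {"hand": 1, "x": -0.119, "y": -0.27, "z": -0.18, "roll": 0},
    {"hand": 1, "x": -0.119, "y": -0.27, "z": -0.18, "roll": 0},
    {"hand": 1, "x": -0.119, "y": -0.27, "z": -0.18, "roll": 0}
  ]
}}

```text
time: 14.15
tool_pos: [0.4568, -0.2408, 0.1653]
tcp_rot: [2.223, 2.218, 0.001]
wrist_force: [0.4, 0.5, -0.9]
width: 0.396
grip_force: 40.5
```

```bash
python3 go.py .457 -.241 .073; python3 -c "
from ov import *; ov('pics/w6.png',['cl','cx'])"
```

```text
t 14.15 tcp [ 0.4568 -0.2408  0.1653] roll left deg [ 0.09  0.01 -0.15]
[-3.000e-04  1.000e-04  1.845e-01]
```

View pics/w6.png

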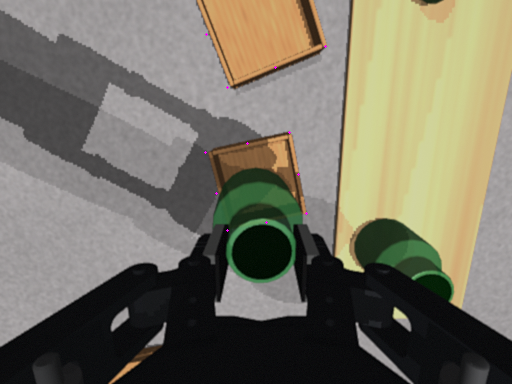

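Rim corners seen: large (210,150), (291,133), (305,211) and XL (231,87), (325,46). Both are within 3 px of the predictions, so x ≈ 0.4555.

>>> {"op": "servo_tool", "data": {
  "targets": [
    {"hand": 1, "x": 0, "y": -0.002, "z": 0.04, "roll": 0},
    {"hand": 1, "x": 0, "y": -0.002, "z": 0.09, "roll": 0},
    {"hand": 1, "x": 0, "y": -0.002, "z": 0.13, "roll": 0},
    {"hand": 1, "x": 0, "y": -0.002, "z": 0.155, "roll": 0},
    {"hand": 1, "x": 0, "y": -0.002, "z": 0.17, "roll": 0},
    {"hand": 1, "x": 0, "y": -0.002, "z": 0.178, "roll": 0},
    {"hand": 1, "x": 0, "y": -0.002, "z": 0.183, "roll": 0},
    {"hand": 1, "x": 0, "y": -0.002, "z": 0.186, "roll": 0},
    {"hand": 1, "x": 0, "y": -0.002, "z": 0.186, "roll": 0},
    {"hand": 1, "x": 0, "y": -0.002, "z": 0.186, "roll": 0}
  ]
}}

```text
time: 15.03
tool_pos: [0.4564, -0.2409, 0.0727]
tcp_rot: [2.221, 2.219, 0.001]
wrist_force: [-0.5, 0.1, -1.3]
width: 0.4
grip_force: 40.5
```

>>> {"op": "servo_tool", "data": {
  "targets": [
    {"hand": 1, "x": 0, "y": 0, "z": 0.002, "roll": 0},
    {"hand": 1, "x": 0, "y": 0, "z": 0.003, "roll": 0},
    {"hand": 1, "x": 0, "y": 0, "z": 0.004, "roll": 0},
    {"hand": 1, "x": 0, "y": 0, "z": 0.004, "roll": 0},
    {"hand": 1, "x": 0, "y": 0, "z": 0.004, "roll": 0}
  ]
}}

```text
time: 15.45
tool_pos: [0.4563, -0.2411, 0.0711]
tcp_rot: [2.221, 2.219, 0.0]
wrist_force: [-1.7, 1.1, 5.9]
width: 0.398
grip_force: 41.1
```

>>> {"op": "servo_tool", "data": {
  "targets": [
    {"hand": 0, "x": 0, "y": 0, "z": 0, "roll": 0},
    {"hand": 0, "x": 0, "y": 0, "z": 0, "roll": 0},
    {"hand": -0.4, "x": 0, "y": 0, "z": 0, "roll": 0},
    {"hand": -0.4, "x": 0, "y": 0, "z": 0, "roll": 0},
    {"hand": -0.8, "x": 0, "y": 0, "z": 0, "roll": 0},
    {"hand": -0.8, "x": 0, "y": 0, "z": -0.03, "roll": 0},
    {"hand": -1, "x": 0, "y": 0, "z": -0.08, "roll": 0},
    {"hand": -1, "x": 0, "y": 0, "z": -0.15, "roll": 0},
    {"hand": -1, "x": 0, "y": 0, "z": -0.21, "roll": 0},
    {"hand": -1, "x": 0, "y": 0, "z": -0.24, "roll": 0}
  ]
}}

```text
time: 16.28
tool_pos: [0.4576, -0.2415, 0.194]
tcp_rot: [2.218, 2.217, 0.002]
wrist_force: [0.5, -0.0, 1.2]
width: 0.997
grip_force: 0.0
```

```bash
python3 go.py .595 -.318 .18
```

```text
t 16.2833 tcp [ 0.4576 -0.2415  0.194 ] roll left deg [ 0.29  0.17 -0.05]
[-0.1526  0.2749  0.0299]
```

>>> {"op": "servo_tool", "data": {
  "targets": [
    {"hand": -1, "x": -0.04, "y": 0.07, "z": 0, "roll": 0},
    {"hand": -1, "x": -0.08, "y": 0.14, "z": 0, "roll": 0},
    {"hand": -1, "x": -0.12, "y": 0.21, "z": 0, "roll": 0},
    {"hand": -1, "x": -0.152, "y": 0.27, "z": 0, "roll": 0},
    {"hand": -1, "x": -0.152, "y": 0.275, "z": 0.02, "roll": 0},
    {"hand": -1, "x": -0.152, "y": 0.275, "z": 0.02, "roll": 0},
    {"hand": -1, "x": -0.152, "y": 0.275, "z": 0.02, "roll": 0},
    {"hand": -1, "x": -0.152, "y": 0.275, "z": 0.02, "roll": 0}
  ]
}}

```text
time: 16.95
tool_pos: [0.5917, -0.3158, 0.1791]
tcp_rot: [-2.221, -2.219, 0.001]
wrist_force: [-0.1, 0.7, -0.2]
width: 1.002
grip_force: 0.0
```

```bash
python3 go.py .595 -.318 .084; sed -i "s/'S':(/'Lp':(.4563,-.2411,.084,.018),'S':(/" ov.py; python3 -c "
from ov import *; ov('pics/w7.png',['XL','cl','Lp'])"
```

```text
t 16.95 tcp [ 0.5917 -0.3158  0.1791] roll left deg [-0.11 -0.06 -0.04]
[-0.0047  0.0069  0.1902]
```

View pics/w7.png

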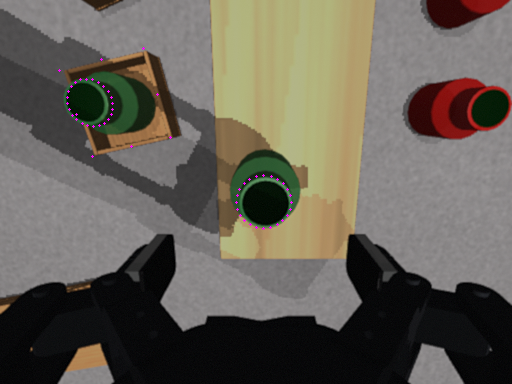

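Large stands upright in its carton (body near (125,103), rim (66,71) to (178,136)). XL's mouth at (266,202) is 2 px from the prediction.

>>> {"op": "servo_tool", "data": {
  "targets": [
    {"hand": -1, "x": -0.003, "y": 0.006, "z": 0.07, "roll": 0},
    {"hand": -1, "x": -0.003, "y": 0.006, "z": 0.13, "roll": 0},
    {"hand": -1, "x": -0.003, "y": 0.006, "z": 0.17, "roll": 0},
    {"hand": -1, "x": -0.003, "y": 0.006, "z": 0.186, "roll": 0},
    {"hand": -1, "x": -0.003, "y": 0.006, "z": 0.186, "roll": 0},
    {"hand": 1, "x": -0.003, "y": 0.006, "z": 0.186, "roll": 0},
    {"hand": 1, "x": -0.003, "y": 0.006, "z": 0.186, "roll": 0},
    {"hand": 1, "x": -0.003, "y": 0.006, "z": 0.186, "roll": 0},
    {"hand": 1, "x": -0.003, "y": 0.006, "z": 0.186, "roll": 0},
    {"hand": 1, "x": -0.003, "y": 0.006, "z": 0.186, "roll": 0}
  ],
  "grip_force": 50
}}

```text
time: 17.83
tool_pos: [0.5974, -0.319, 0.0896]
tcp_rot: [2.22, 2.218, 0.001]
wrist_force: [-2.0, 0.8, 6.0]
width: 0.488
grip_force: 50.6
```

>>> {"op": "servo_tool", "data": {
  "targets": [
    {"hand": 1, "x": 0, "y": 0, "z": 0, "roll": 0},
    {"hand": 1, "x": 0, "y": 0, "z": 0, "roll": 0},
    {"hand": 1, "x": 0, "y": 0, "z": 0, "roll": 0},
    {"hand": 1, "x": 0, "y": 0, "z": 0, "roll": 0},
    {"hand": 1, "x": 0, "y": 0, "z": 0, "roll": 0}
  ]
}}

```text
time: 18.25
tool_pos: [0.5974, -0.3191, 0.0896]
tcp_rot: [2.22, 2.218, 0.001]
wrist_force: [-2.3, 0.3, 6.9]
width: 0.493
grip_force: 50.6
```

```bash
python3 go.py .4555 -.0918 .19
```

```text
t 18.25 tcp [ 0.5974 -0.3191  0.0896] roll left deg [ 0.18  0.12 -0.05]
[ 0.4539 -0.2835 -0.2026]
```

>>> {"op": "servo_tool", "data": {
  "targets": [
    {"hand": 1, "x": 0, "y": 0, "z": -0.05, "roll": 0},
    {"hand": 1, "x": 0, "y": 0, "z": -0.11, "roll": 0},
    {"hand": 1, "x": 0, "y": 0, "z": -0.17, "roll": 0},
    {"hand": 1, "x": 0.02, "y": -0.03, "z": -0.22, "roll": 0},
    {"hand": 1, "x": 0.08, "y": -0.08, "z": -0.23, "roll": 0},
    {"hand": 1, "x": 0.14, "y": -0.13, "z": -0.23, "roll": 0},
    {"hand": 1, "x": 0.2, "y": -0.18, "z": -0.23, "roll": 0},
    {"hand": 1, "x": 0.26, "y": -0.23, "z": -0.23, "roll": 0},
    {"hand": 1, "x": 0.32, "y": -0.26, "z": -0.23, "roll": 0},
    {"hand": 1, "x": 0.38, "y": -0.28, "z": -0.23, "roll": 0}
  ]
}}

```text
time: 19.08
tool_pos: [0.4541, -0.1268, 0.2018]
tcp_rot: [-2.224, -2.219, 0.0]
wrist_force: [1.1, -0.2, -2.1]
width: 0.493
grip_force: 51.5
```

>>> {"op": "servo_tool", "data": {
  "targets": [
    {"hand": 1, "x": 0.05, "y": -0.003, "z": 0, "roll": 0},
    {"hand": 1, "x": 0.074, "y": -0.003, "z": 0.02, "roll": 0},
    {"hand": 1, "x": 0.074, "y": -0.003, "z": 0.05, "roll": 0},
    {"hand": 1, "x": 0.074, "y": -0.003, "z": 0.05, "roll": 0},
    {"hand": 1, "x": 0.074, "y": -0.003, "z": 0.05, "roll": 0}
  ]
}}

```text
time: 19.5
tool_pos: [0.4541, -0.0909, 0.1758]
tcp_rot: [-2.221, -2.22, 0.002]
wrist_force: [-0.7, -0.1, -2.3]
width: 0.486
grip_force: 51.5
```

```bash
python3 go.py .4555 -.0918 .084;  python3 -c "
from ov import *; B['cx']=(.4555,-.0918,.035,.092,-68.8); ov('pics/w8.png',['cx','cs','S'])"
```

```text
t 19.5 tcp [ 0.4541 -0.0909  0.1758] roll left deg [-0.13 -0.01 -0.02]
[-0.0018  0.0033  0.1836]
```

View pics/w8.png

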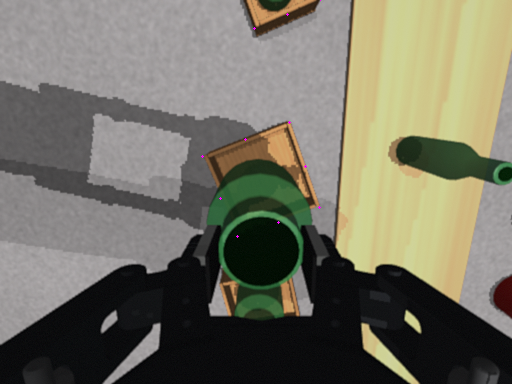

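The carton_XL rim corners (208,155), (289,123), (317,206) match the predictions, so lowering.

>>> {"op": "servo_tool", "data": {
  "targets": [
    {"hand": 1, "x": -0.002, "y": 0.002, "z": 0.04, "roll": 0},
    {"hand": 1, "x": -0.002, "y": 0.002, "z": 0.09, "roll": 0},
    {"hand": 1, "x": -0.002, "y": 0.002, "z": 0.13, "roll": 0},
    {"hand": 1, "x": -0.002, "y": 0.002, "z": 0.155, "roll": 0},
    {"hand": 1, "x": -0.002, "y": 0.002, "z": 0.168, "roll": 0},
    {"hand": 1, "x": -0.002, "y": 0.002, "z": 0.176, "roll": 0},
    {"hand": 1, "x": -0.002, "y": 0.002, "z": 0.18, "roll": 0},
    {"hand": 1, "x": -0.002, "y": 0.002, "z": 0.182, "roll": 0},
    {"hand": 1, "x": -0.002, "y": 0.002, "z": 0.182, "roll": 0},
    {"hand": 1, "x": -0.002, "y": 0.002, "z": 0.182, "roll": 0}
  ]
}}

```text
time: 20.38
tool_pos: [0.4566, -0.0923, 0.0867]
tcp_rot: [2.221, 2.219, 0.001]
wrist_force: [-0.0, 0.4, -1.3]
width: 0.494
grip_force: 51.5
```

>>> {"op": "servo_tool", "data": {
  "targets": [
    {"hand": 1, "x": 0, "y": 0, "z": 0.001, "roll": 0},
    {"hand": 1, "x": 0, "y": 0, "z": 0.002, "roll": 0},
    {"hand": 1, "x": 0, "y": 0, "z": 0.002, "roll": 0},
    {"hand": 1, "x": 0, "y": 0, "z": 0.002, "roll": 0}
  ]
}}

```text
time: 20.72
tool_pos: [0.4559, -0.092, 0.0849]
tcp_rot: [2.222, 2.22, 0.0]
wrist_force: [-0.2, 0.1, -2.8]
width: 0.491
grip_force: 51.5
```

>>> {"op": "servo_tool", "data": {
  "targets": [
    {"hand": 1, "x": 0, "y": 0, "z": 0.001, "roll": 0},
    {"hand": 1, "x": 0, "y": 0, "z": 0.002, "roll": 0},
    {"hand": 1, "x": 0, "y": 0, "z": 0.003, "roll": 0},
    {"hand": 1, "x": 0, "y": 0, "z": 0.003, "roll": 0},
    {"hand": 1, "x": 0, "y": 0, "z": 0.003, "roll": 0}
  ]
}}

```text
time: 21.13
tool_pos: [0.4559, -0.0921, 0.0838]
tcp_rot: [2.222, 2.22, -0.0]
wrist_force: [-2.7, 0.8, 4.8]
width: 0.487
grip_force: 52.2
```

Contact. Releasing, then retreating up and back toward the base clear of everything.

>>> {"op": "servo_tool", "data": {
  "targets": [
    {"hand": -0.2, "x": 0, "y": 0, "z": 0, "roll": 0},
    {"hand": -0.2, "x": 0, "y": 0, "z": 0, "roll": 0},
    {"hand": -0.6, "x": 0, "y": 0, "z": 0, "roll": 0},
    {"hand": -0.6, "x": 0, "y": 0, "z": 0, "roll": 0},
    {"hand": -1, "x": 0, "y": 0, "z": 0, "roll": 0},
    {"hand": -1, "x": 0, "y": 0, "z": -0.03, "roll": 0},
    {"hand": -1, "x": 0, "y": 0, "z": -0.08, "roll": 0},
    {"hand": -1, "x": 0, "y": 0, "z": -0.15, "roll": 0},
    {"hand": -1, "x": 0, "y": 0, "z": -0.22, "roll": 0},
    {"hand": -1, "x": 0, "y": 0, "z": -0.29, "roll": 0}
  ]
}}

```text
time: 21.97
tool_pos: [0.4552, -0.0919, 0.2294]
tcp_rot: [-2.222, -2.22, 0.001]
wrist_force: [0.4, -0.1, 0.0]
width: 1.001
grip_force: 0.0
```

>>> {"op": "servo_tool", "data": {
  "targets": [
    {"hand": -1, "x": 0, "y": 0, "z": -0.04, "roll": 0},
    {"hand": -1, "x": -0.07, "y": 0, "z": -0.04, "roll": 0},
    {"hand": -1, "x": -0.15, "y": 0, "z": -0.04, "roll": 0},
    {"hand": -1, "x": -0.23, "y": 0, "z": -0.04, "roll": 0},
    {"hand": -1, "x": -0.31, "y": 0, "z": -0.04, "roll": 0},
    {"hand": -1, "x": -0.39, "y": 0, "z": -0.04, "roll": 0},
    {"hand": -1, "x": -0.47, "y": 0, "z": -0.04, "roll": 0},
    {"hand": -1, "x": -0.55, "y": 0, "z": -0.04, "roll": 0},
    {"hand": -1, "x": -0.6, "y": 0, "z": -0.04, "roll": 0},
    {"hand": -1, "x": -0.6, "y": 0, "z": -0.04, "roll": 0}
  ]
}}

```text
time: 22.8
tool_pos: [0.4549, -0.397, 0.2477]
tcp_rot: [2.226, 2.215, -0.003]
wrist_force: [-0.2, 0.8, 0.8]
width: 1.004
grip_force: 0.0
```

>>> {"op": "servo_tool", "data": {
  "targets": [
    {"hand": -1, "x": 0, "y": 0, "z": 0, "roll": 0},
    {"hand": -1, "x": 0, "y": 0, "z": 0, "roll": 0},
    {"hand": -1, "x": 0, "y": 0, "z": 0, "roll": 0}
  ]
}}

```text
time: 23.05
tool_pos: [0.4556, -0.3907, 0.2481]
tcp_rot: [-2.221, -2.221, -0.001]
wrist_force: [0.2, 0.2, 0.6]
width: 0.998
grip_force: 0.0
```

Run:
```python
from h import *
im=read_camera('top')[:,:,::-1]; crop=cv2.resize(im[165:310,60:440],None,fx=2.1,fy=2.1,interpolation=cv2.INTER_CUBIC)
s=cv2.resize(read_camera('scene')[60:260,60:450,::-1],(798,409))
cv2.imwrite('pics/fin.png',np.vstack([cv2.convertScaleAbs(crop,alpha=1.5),s])[:,:][:713])
f=cv2.imread('pics/fin.png'); cv2.imwrite('pics/fin.png',cv2.resize(f,None,fx=.83,fy=.83))
print(bot.read_state()['tool_pos'])
```

```text
[ 0.45577735 -0.39063652  0.24842043]
```

View pics/fin.png

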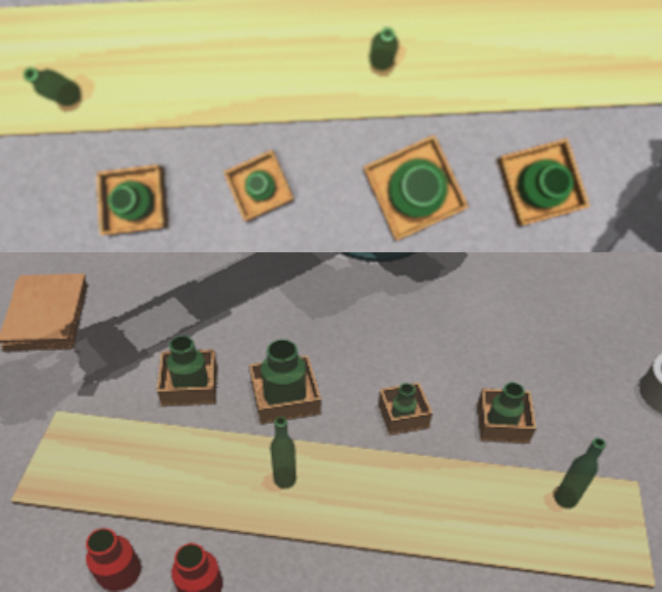

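All four squat bottles stand upright and well centred in their own cartons (top view: medium (133,200), small (259,184), XL (418,186), large (546,184)). Both slender bottles are still in place and the arm is clear, so I'm handing in.

```bash
python3 -c "
from workcell import ticket; print(ticket.finish_job())"
```

```text
the job is handed in; nothing more can be done
None
```

I handed the job in at about 23 s: all four squat bottles stand upright in the cartons of their own size, the slender and red bottles were left where they were, and the hand-in returned no verdict.

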